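# Draw out the grill's ash tray with the S-hook

## Robot

A 6-joint arm with a two-finger parallel gripper is mounted at the origin on the work surface. World frame = base frame: x ahead of the robot, y to its left, z up, the work surface at z = 0. Lengths are in mm, angles in rad, forces in N, time in s.
With the tool pointing down it reaches from about 400 to 925 mm from the base axis. Payload 12.5 kg.
Tool frame: the origin (TCP) lies on the mounting face of the last link; the fingertips stand 190 mm ahead of it and the grasp point (between the pads) lies 171 mm ahead of it (env.tcp_to_tips is the distance from the TCP to the fingertips, in mm); x points along the fingers, y is the direction in which the jaws open and shut, and the axes are right-handed (so a half turn about x gives the same grasp; the last joint's range is limited). The gripper opens to 95 mm and grips with 3 to 60 N. Pads are 20 mm wide; open, the fingers measure 119 mm over their backs; the gripper's body (75 mm by 180 mm) begins 59 mm behind the grasp point.
Start: joints at [1.098, 0.491, 1.559, -0, 1.092, -0.106], TCP at [224.12, 583.434, 404.761] pointing down, gripper open.
Joint ranges: [-3.1, 3.1], [-0.84, 2.19], [0.05, 2.79], [-1.13, 4.28], [0.06, 2.93], [-2.69, 2.69]. Speed limits (rad/s): [2.22, 2.22, 2.79, 3.14, 3.14, 3.14].

## Interface

Orientations are given as [roll, pitch, yaw] about the fixed x, y, z axes, in that order (R = Rz(yaw) Ry(pitch) Rx(roll)).
In Python, from cell import monitor, cams, job, env gives the robot as it stands. The module is installed in compiled form; this text tells all that it offers.
- The arm moves only by the tool apply_moves, never from a script. Its argument "series" is a list of rows, each a list of 3 entries, a list of its own where there are three numbers: the closure, from -1 (fully open) to 1 (shut), so that 0 is half open, then the shift along the tool's x, y, z in cm, then the turn about the tool's x in rad. A call has 1 to 20 rows; each row is the pose to reach, as a shift and turn from the pose commanded when the call began, along the tool's axes at that moment; what a row does not reach only later rows make up. A row lasts 1/8 s, in which the tool goes at most 62.5 mm and 10.7 degrees, less where a joint would pass 70% of its speed; a pose out of reach is approached as far as the arm can. A call with a gripper value outside its range is refused whole. The fingers move at their own pace and stop on an object; the grip force is fixed at half the most. Time passes only in rows, so rows that repeat a pose let the fingers close. It gives the time, the measured TCP pose, the force and the opening at its end, in the units of the state.
- monitor.state(): the state, without advancing time (a new reading comes with each control period).
- cams.read_camera(name): name is "scene" or "side" or "wrist"; returns a dict with "image" (480x640x3 uint8, red, green, blue), "fx", "fy", "cx", "cy" (pixels), "position" and "orientation" of the camera in the world. Camera axes: x right, y down, z forward; pixel columns grow to the right and rows downward; lengths in mm; the calibration is good to about 2 mm. A picture is of the moment at which its call begins. There is no depth.
- job.job_done(): hands the job in, once; it reports no verdict.
The state is a dict: "t": time; "joints": joint angles; "qvel": joint speeds; "tau": joint torques, N m; "eef_pos": TCP position; "tcp_rot": TCP orientation; "ft_force": force on the tool from outside, world axes, zero at the start; "moment": the same for the moment, N m; "opening": opening from 0.0 (shut) to 1.0 (fully open).
Only numpy, scipy, OpenCV 4.12 (cv2) and the standard library are available. Lean on these libraries where they do the work, as an engineer would, in place of code of your own. Each camera call takes 0.05 s, during which the arm holds its last target. There are 200 camera calls.

## Task

Take the S-hook off its stand by its wooden grip, feel for the small hole in the flat tongue of the grill's ash tray and pass the hook's short leg down through it, then use the hook to draw the tray all the way out to its stop. Let go and leave the hook hanging upright in the hole with its grip resting on the tongue. Go gently: never press or tug hard on the tray, do not touch the tray or grill with the gripper, and leave the other things where they are.

Things in the scene. Friction and masses are not known exactly. Their poses are not given: they have to be found in the camera images.
- grill: Fixed charcoal grill of dark sheet steel, 340 wide (y) x 260 deep x 150 mm tall. Origin at bench level under the middle of its front face; x points from the face into the grill, z up. Its aluminium ash tray slides out of the face along the grill's -x. From the tray's front a flat level tongue sticks out, 68 mm wide, 4 thick, top 90 mm above the bench, reaching 88 mm ahead of the face with the tray shut.
- ash_tray (a joint): How far the ash tray is drawn out along the grill's -x, in m: 0 shut, 0.110 at its outer stop. Starts 0 to 15 mm out; takes about 4 N to slide and stays where left. The tray also has side play: it and its tongue stand, unmeasured, up to 13 mm left or right of the grill's middle, and take about 10 N to shift sideways.
- tray_eye (a point): Point moving in and out with the tray, axes as the grill's, at the height of the tongue's top and at the hole's centre in x, but always on the grill's middle plane: the hole's true centre is 0 to 13 mm to its +y or -y (side play; find it by feel or sight). The one upright hole, on the tongue's centre line, is 14 mm (x) by 10 mm (y), 65 mm ahead of the face when shut, 16 mm of tongue before it.
- hook: Steel S-hook, 6 mm wire, about 60 g, upper bend set in a pale wooden grip block 50 (x) by 12 (y) by 36 mm (z), taken across its 12 mm. Origin in the block's underside, between short leg (axis x +13 mm) and long shank (x -17 mm); block from x -20 to +30 mm, z 0 to 36. Shank runs into the lower bend, which opens upward on the -x side, out to x -38 mm, down to z -50 mm.
- hook_tip (a point): Round free end of the hook's short 6 mm leg: 13 mm in x and -24 mm in z from the hook's origin. Axes as the hook's.
- hook_stand: Fixed dark wooden stand: base 100 by 80 by 12 mm with an upright 15 mm (x) by 50 mm (y), top 95 mm above the bench. Origin at the base's centre on the bench. At the start the hook sits astride the upright, its block's underside on the upright's top, a leg on either side, hook axes along the stand's within 2 degrees.
- mortar: Pale clay mortar, 144 mm across, 125 mm tall, origin at the centre of its foot. Bystander.
- pestle: Wooden pestle lying down, 195 mm long along its x, 40 mm thick, origin under its middle. It lies across the mortar's rim. Bystander.
- rice_pot: Aluminium sticky rice pot, 200 mm across, 165 mm tall, origin at the centre of its foot. Bystander.
- colander: Green plastic colander, 230 mm across, 90 mm tall, origin at the centre of its foot. Bystander.
- ladle: Stainless ladle lying down, 345 mm long along its x, bowl 90 mm across at +x, 32 mm tall, origin under its middle. It lies across the colander's rim. Bystander.
Things that resemble listed ones, but are neither listed nor needed, are in the scene too. Of the things like the hook, leave any that is orange; of the rest the smaller one is meant. There is more than one size of the hook_stand; the one meant has the size given above.

How it is judged (in metres and radians):
On the way, in this order (a step that is already met when the one before it is completed fails the run):
1. the hook is lifted clear of its stand in the gripper (z of hook in the frame of hook_stand above 0.125 m and contact force between hook and the fingers above 1 N), for 0.1 s.
2. the held hook's short leg is through the hole, with the tray still less than 35 mm out (x of hook_tip in the frame of tray_eye between -0.0085 and 0.0085 m and y of hook_tip in the frame of tray_eye between -0.0185 and 0.0185 m and z of hook_tip in the frame of tray_eye between -0.035 and -0.01 m and angle between hook's own z axis and vertical below 0.45 rad and contact force between hook and the fingers above 1 N and value of joint ash_tray below 0.035 m), for 0.1 s.
3. the tray is drawn out to within 5 mm of its stop by the held hook, its leg through the hole (x of hook_tip in the frame of tray_eye between -0.0085 and 0.0085 m and y of hook_tip in the frame of tray_eye between -0.0185 and 0.0185 m and z of hook_tip in the frame of tray_eye between -0.035 and -0.01 m and angle between hook's own z axis and vertical below 0.45 rad and contact force between hook and the fingers above 1 N and value of joint ash_tray above 0.105 m), for 0.1 s.
At the end, for the whole second after the job is handed in: Ash tray within 5 mm of its stop (0.105 m or more). Hook released and at rest, short leg down through the hole: tip 10 to 35 mm below the tongue's top, within 8.5 mm in x and 18.5 mm in y of tray_eye; leaning under 0.45 rad; grip's underside within 6 mm of the tongue's top (x of hook_tip in the frame of tray_eye between -0.0085 and 0.0085 m and y of hook_tip in the frame of tray_eye between -0.0185 and 0.0185 m and z of hook_tip in the frame of tray_eye between -0.035 and -0.01 m and angle between hook's own z axis and vertical below 0.45 rad and z of hook in the frame of tray_eye between -0.006 and 0.006 m and value of joint ash_tray above 0.105 m and linear speed of hook below 0.02 m/s and angular speed of hook below 0.3 rad/s and velocity of joint ash_tray below 0.01 m/s and contact force between hook and the fingers below 0.05 N); the robot touches nothing.
It fails at once if the hook presses or tugs on the grill or its tray with more than 35 N (contact force between hook and grill above 35 N).
It fails at once if the gripper's fingers or the arm touch the grill or its tray with more than 2 N (contact force between any of the fingers, the arm and grill above 2 N).
It fails at once if one of the other things is moved more than 20 mm or tipped more than 0.3 rad (distance of any of mortar, pestle, rice_pot, colander, ladle from where it was at the start of the episode above 0.02 m or angle between any of mortar, pestle, rice_pot, colander, ladle's own z axis and vertical above 0.3 rad).
It also fails if it takes over 72 s, if anything falls off the work surface, if the arm or the gripper's body presses on something with over 40 N, if the wrist force passes 120 N, or if a joint passes its speed limit or range.

## Working session

There is one attempt and no reset: what is moved stays moved. The work goes in short steps, Python scripts to look and compute and a tool call to move; the robot and the scene stay as the last step left them, time stands still between calls to the robot, and variables do not carry over. Pictures are saved under pics/ and viewed, about 8 in all and at most 12, crops included, and the job is handed in when it is done.

Besides the shell and the picture viewer there is one more tool, called after "Request:" by a JSON object that holds its "name" and its "arguments", one argument or row to a line. apply_moves: Moves the arm, as the interface text tells. Its arguments: {"type":"object","properties":{"series":{"type":"array"}},"required":["series"]}

```bash
mkdir -p pics; cat > h.py <<'E'
import numpy as np, cv2
from scipy.spatial.transform import Rotation as R
from cell import monitor, cams, job, env
def cam(n, f=None):
    c=cams.read_camera(n)
    if f: cv2.imwrite('pics/'+f, c['image'][:,:,::-1])
    return c
def rot(c):
    o=np.array(c['orientation'],float)
    return o if o.shape==(3,3) else R.from_euler('xyz',o).as_matrix()
def ray(c,u,v):
    d=rot(c)@np.array([(u-c['cx'])/c['fx'],(v-c['cy'])/c['fy'],1]); return np.array(c['position'],float),d
def onz(c,u,v,z):
    p,d=ray(c,u,v); return p+d*(z-p[2])/d[2]
def proj(c,P):
    q=rot(c).T@(np.array(P,float)-np.array(c['position'])); return [c['fx']*q[0]/q[2]+c['cx'],c['fy']*q[1]/q[2]+c['cy']]
def tri(a,ua,b,ub):
    p,d=ray(a,*ua);q,e=ray(b,*ub)
    s=np.linalg.lstsq(np.c_[d,-e],q-p,rcond=None)[0]; A=p+d*s[0];B=q+e*s[1]
    return (A+B)/2,np.linalg.norm(A-B)
E
python3 - <<'E'
from h import *
for n in('scene','side','wrist'):
    c=cam(n,n+'1.png'); print(n,c['fx'],c['cx'],c['position'],c['orientation'])
s=monitor.state();print(s)
E
```

```text
scene 458.84852125585286 330.39952687207267 [1233.20531934 -387.13772072 1038.84426054] [-2.43941571  0.01281418  1.07016144]
side 450.2632144555358 312.9812697790867 [ 207.43196031 -810.97329226  723.95518337] [-2.17739874 -0.02008345 -0.36166268]
wrist 399.2605598713668 321.0787089203629 [149.2870417  611.8227343  384.88579887] [2.85377472e+00 1.33008828e-03 1.20396758e+00]
{'t': 0.15, 'joints': array([ 1.09839804e+00,  4.91369082e-01,  1.55929503e+00, -2.44564568e-05,
        1.09169260e+00, -1.05589922e-01]), 'qvel': array([-0.0002406 , -0.00060214, -0.00066633,  0.00133801,  0.00034797,
       -0.00191211]), 'tau': array([ 1.44919461e-03, -6.12892413e+01, -2.58278614e+01,  6.92578638e-02,
        4.72679932e-02, -2.99085207e-05]), 'eef_pos': array([224.1121555 , 583.41094108, 404.33321799]), 'tcp_rot': array([-1.64800024,  1.57003197, -2.01479732]), 'ft_force': array([-0.03749837, -0.0416879 , -0.10622238]), 'moment': array([0.02848307, 0.02352312, 0.04863845]), 'opening': 0.9983178337039947}
```

View pics/scene1.png

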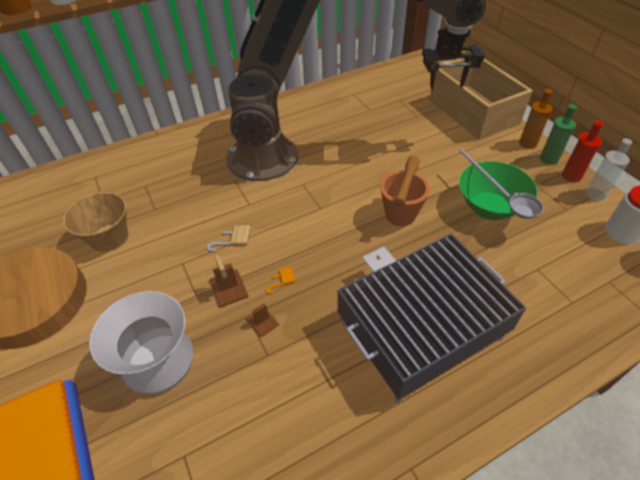

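View pics/side1.png

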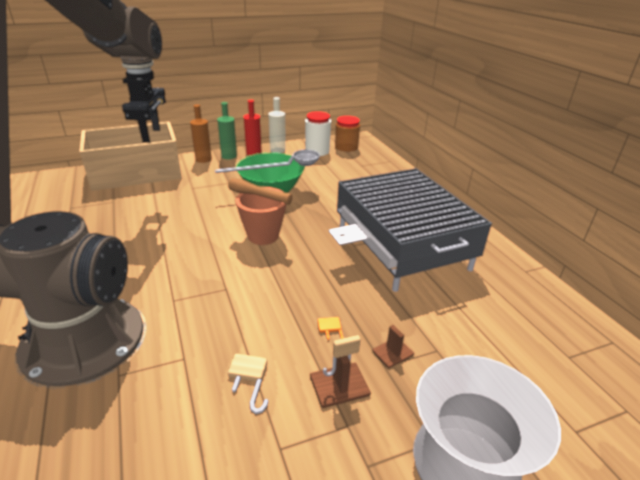

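The hook candidates are:
- A pale one lying flat at scene (238,236), side (248,368). It is the larger of the pale ones.
- An orange one at scene (287,276), which is to be left.
- A pale one astride a stand at scene (222,265), side (346,346). It is smaller, not orange and on the larger stand, so it fits.

The stand candidates are scene (228,285), which is large, and (263,322), which is small. I'll confirm with one enlarged crop.

```bash
python3 - <<'E'
from h import *
a=cv2.imread('pics/scene1.png')[220:340,190:310]; b=cv2.imread('pics/side1.png')[300:420,220:420]
c=cv2.imread('pics/scene1.png')[235:285,345:410]
d=cv2.imread('pics/side1.png')[205:260,315:395]
r=lambda i,w,h:cv2.resize(i,(w,h),interpolation=cv2.INTER_CUBIC)
top=np.hstack([r(a,300,300),r(b,500,300)]); bot=np.hstack([r(c,390,300),r(d,410,300)])
cv2.imwrite('pics/crop1.png',np.vstack([top,bot]))
E
```

```text
(no output)
```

View pics/crop1.png

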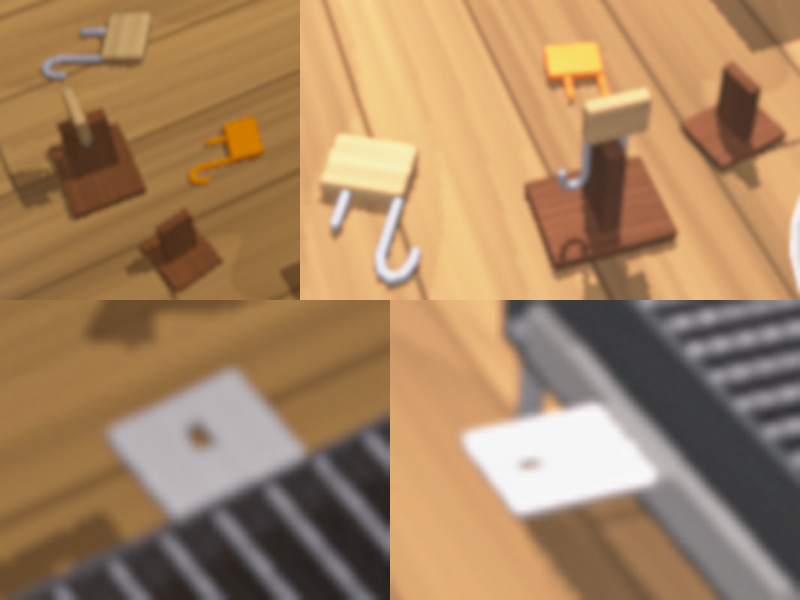

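Confirmed: the upright-mounted pale hook is the one, and its hooked shank side (-x) is at the left in the side view. Now coarse positions.

```bash
python3 - <<'E'
from h import *
a=cams.read_camera('scene'); b=cams.read_camera('side')
def quad(m):
    m=m.astype(np.uint8); cs,_=cv2.findContours(m,cv2.RETR_EXTERNAL,cv2.CHAIN_APPROX_NONE)
    k=max(cs,key=cv2.contourArea); return k,cv2.contourArea(k),cv2.minAreaRect(k),cv2.approxPolyDP(k,3,True)[:,0]
for c,(x0,y0,x1,y1) in ((a,(350,235,410,280)),(b,(320,215,375,250))):
    g=cv2.cvtColor(c['image'],cv2.COLOR_RGB2HSV).astype(int); m=np.zeros((480,640),bool)
    m[y0:y1,x0:x1]=((g[...,1]<50)&(g[...,2]>165))[y0:y1,x0:x1]
    k,ar,r,ap=quad(m); print('tongue',ar,[ (p.tolist(),onz(c,*p,90).round(1)[:2].tolist()) for p in ap])
    inside=cv2.drawContours(np.zeros((480,640),np.uint8),[k],-1,1,-1).astype(bool)
    er=cv2.erode(inside.astype(np.uint8),np.ones((5,5)))>0
    gray=c['image'].mean(2); med=np.median(gray[er]); w=np.clip(med-gray-15,0,None)*er
    v,u=np.mgrid[:480,:640]; uv=((u*w).sum()/w.sum(),(v*w).sum()/w.sum()); print('hole',uv,onz(c,*uv,89))
# stand base corners by hand, crop -> pixel
S=lambda U,V:(190+U/2.5,220+V/2.5); D=lambda U,V:(220+(U-300)/2.5,300+V/2.5)
for p in ((50,150),(75,212),(145,188),(118,125)): print('base scene',onz(a,*S(*p),12).round(1))
for p in ((527,195),(556,262),(675,232),(640,160)): print('base side',onz(b,*D(*p),12).round(1))
for p in ((583,98),(648,90)): print('blk top',onz(b,*D(*p),131).round(1))
for p in ((588,142),(650,124)): print('blk bot',onz(b,*D(*p),95).round(1))
s=monitor.state(); print(R.from_euler('xyz',s['tcp_rot']).as_matrix().round(3))
E
```

```text
tongue 384.5 [([384, 247], [612.0, 102.2]), ([364, 256], [612.1, 39.7]), ([373, 269], [659.8, 37.6]), ([394, 260], [661.7, 101.0])]
hole (np.float64(377.8168574401665), np.float64(257.1774193548387)) [632.54519752  69.69315573  89.        ]
tongue 559.0 [([329, 230], [609.9, 98.4]), ([340, 244], [611.2, 29.4]), ([367, 237], [689.5, 36.0]), ([374, 240], [700.2, 17.7]), ([352, 215], [699.4, 148.9]), ([356, 224], [689.7, 102.5])]
hole (np.float64(356.88413461538465), np.float64(232.00192307692313)) [675.7527193   67.25063341  89.        ]
base scene [ 426.3 -337.5   12. ]
base scene [ 515.8 -340.9   12. ]
base scene [ 523.7 -264.9   12. ]
base scene [ 430.7 -259.6   12. ]
base side [ 421.  -274.9   12. ]
base side [ 419.7 -339.3   12. ]
base side [ 514.5 -345.4   12. ]
base side [ 519.3 -273.    12. ]
blk top [ 452.9 -297.8  131. ]
blk top [ 500.2 -306.4  131. ]
blk bot [ 454.4 -307.8   95. ]
blk bot [ 504.5 -307.4   95. ]
[[-0.     0.359  0.933]
 [-0.     0.933 -0.359]
 [-1.    -0.001 -0.   ]]
```

Request:
{"name": "apply_moves", "arguments": {
  "series": [
    [-1,[0,-29.8,43.2],-0.33],
    [-1,[0,-29.8,43.2],-0.33],
    [-1,[0,-29.8,43.2],-0.33],
    [-1,[0,-29.8,43.2],-0.33],
    [-1,[0,-29.8,43.2],-0.33],
    [-1,[0,-29.8,43.2],-0.33],
    [-1,[0,-29.8,43.2],-0.33],
    [-1,[0,-29.8,43.2],-0.33],
    [-1,[0,-29.8,43.2],-0.33],
    [-1,[0,-73.7,55.5],-0.33],
    [-1,[0,-73.7,55.5],-0.33],
    [-1,[0,-73.7,55.5],-0.33],
    [-1,[0,-73.7,55.5],-0.33],
    [-1,[0,-73.7,55.5],-0.33],
    [-1,[0,-73.7,55.5],-0.33],
    [-1,[0,-73.7,55.5],-0.33],
    [-1,[0,-73.7,55.5],-0.33],
    [-1,[0,-73.7,55.5],-0.33],
    [-1,[0,-73.7,55.5],-0.33],
    [-1,[0,-73.7,55.5],-0.33]
  ]
}}

```text
t: 2.75
eef_pos: [478.2, -302.1, 404.9]
tcp_rot: [0.872, 1.571, 0.837]
ft_force: [-0.3, 0.7, 0.5]
opening: 0.997
```

```bash
python3 - <<'E'
from h import *
c=cam('wrist','w2.png'); s=monitor.state(); print(c['position'],c['orientation'],s['t'],s['eef_pos'],s['tcp_rot'],s['ft_force'])
for P in((478,-305,131),(478,-305,95),(471,-304,12)): print(proj(c,P))
E
```

```text
[ 398.1562138  -299.63504554  385.55176314] [2.85367991e+00 4.07954931e-04 1.53577457e+00] 2.8 [ 478.23253882 -302.29584431  404.92822052] [0.11626984 1.57061189 0.08122946] [ 0.25828826  0.14118352 -0.44201611]
[np.float64(317.3940079797189), np.float64(247.85639639476742)]
[np.float64(317.83559752928204), np.float64(233.5547565243023)]
[np.float64(319.3302163332733), np.float64(203.19330078781508)]
```

View pics/w2.png

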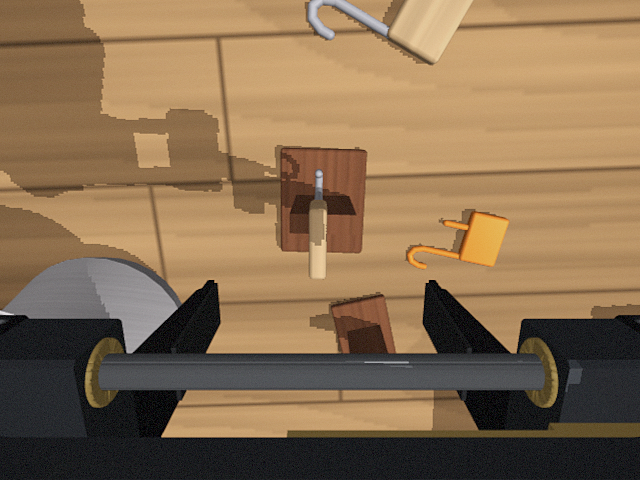

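The wrist view shows the block from (318,203) to (318,277) with its shank toward the top (-x), and the pot rim's edge at about (185,305). I'll measure these.

```bash
python3 - <<'E'
from h import *
c=cams.read_camera('wrist'); g=cv2.cvtColor(c['image'],cv2.COLOR_RGB2HSV).astype(int)
print(g[265,318],g[225,318],g[265,300],g[240,318])
sub=g[195:285,300:336]
for v in range(200,284,6):
    m=[u for u in range(300,340) if g[v,u,2]>140 and 10<g[v,u,0]<30 and g[v,u,1]<140]; print(v,(m[0],m[-1]) if m else None, [int(x) for x in c['image'][v,308:330].mean(1)])
for u,v in((318,278),(318,203)): print(onz(c,u,v,131),onz(c,u,v,95))
print('base',[onz(c,*p,12).round(1)[:2] for p in((281,148),(366,150),(361,253),(281,250))])
print('pot rim',[onz(c,*p,165).round(1)[:2] for p in((185,305),(100,258),(170,285))])
E
```

```text
[ 18  84 227] [ 18 103 161] [ 16 116 171] [ 17  96 164]
200 None [40, 34, 38, 42, 61, 75, 92, 81, 82, 73, 83, 84, 84, 79, 85, 71, 56, 51, 30, 41, 36, 35]
206 None [31, 50, 71, 84, 79, 91, 86, 87, 83, 89, 82, 88, 83, 85, 87, 85, 89, 101, 91, 62, 29, 38]
212 (310, 326) [40, 73, 112, 119, 125, 122, 124, 126, 125, 126, 126, 127, 129, 126, 121, 157, 185, 184, 163, 87, 25, 38]
218 (311, 334) [57, 80, 110, 116, 124, 129, 130, 125, 128, 128, 131, 129, 134, 132, 133, 122, 158, 194, 173, 106, 83, 89]
224 (311, 327) [54, 86, 109, 119, 124, 128, 126, 129, 128, 132, 130, 130, 132, 135, 134, 122, 158, 193, 169, 106, 87, 91]
230 (310, 326) [51, 85, 113, 119, 124, 124, 129, 129, 131, 132, 130, 131, 128, 142, 152, 139, 166, 191, 165, 97, 81, 89]
236 (311, 326) [90, 87, 110, 117, 124, 132, 132, 128, 128, 135, 131, 130, 127, 169, 198, 193, 190, 185, 156, 98, 95, 96]
242 (310, 326) [78, 98, 133, 155, 172, 169, 149, 140, 126, 129, 130, 127, 129, 169, 200, 192, 189, 186, 155, 95, 94, 94]
248 (303, 326) [80, 92, 131, 149, 167, 182, 185, 184, 187, 187, 189, 191, 193, 196, 195, 195, 191, 184, 146, 96, 92, 94
[... 297 characters left out ...]
1, 188, 188, 186, 189, 190, 195, 196, 198, 196, 196, 190, 180, 140, 126, 134, 136]
272 (300, 339) [126, 101, 130, 154, 171, 185, 188, 187, 189, 189, 194, 194, 196, 199, 196, 193, 192, 178, 145, 140, 141, 142]
278 (300, 339) [147, 143, 141, 141, 148, 160, 162, 166, 167, 165, 166, 170, 171, 172, 172, 169, 162, 142, 149, 146, 146, 145]
[ 499.60649445 -305.60038057  131.        ] [ 513.95498845 -306.42040621   95.        ]
[ 447.645759   -303.66043021  131.        ] [ 454.64603053 -304.20611048   95.        ]
base [array([ 418.7, -337.3]), array([ 423.2, -259.8]), array([ 522.1, -265. ]), array([ 516.3, -343.5])]
pot rim [array([ 500.7, -385.9]), array([ 469.1, -431.5]), array([ 487.4, -393.1])]
```

Request:
{"name": "apply_moves", "arguments": {
  "series": [
    [-1,[5,-0.22,-0.49],0],
    [-1,[8,-0.22,-0.49],0],
    [-1,[10,-0.22,-0.49],0],
    [-1,[10.9,-0.22,-0.49],0],
    [-1,[10.9,-0.22,-0.49],0],
    [-1,[10.9,-0.22,-0.49],0],
    [0.5,[10.9,-0.22,-0.49],0],
    [0.7,[10.9,-0.22,-0.49],0],
    [0.8,[10.9,-0.22,-0.49],0],
    [1,[10.9,-0.22,-0.49],0],
    [1,[10.9,-0.22,-0.49],0],
    [1,[10.9,-0.22,-0.49],0],
    [1,[10.9,-0.22,-0.49],0],
    [1,[10.9,-0.22,-0.49],0]
  ]
}}

```text
t: 4.6
eef_pos: [472.9, -305.6, 295.7]
tcp_rot: [1.501, 1.571, 1.464]
ft_force: [0.5, -0.1, -0.2]
opening: 0.217
```

```bash
python3 - <<'E'
from h import *
s=monitor.state(); print(s['t'],s['eef_pos'],s['ft_force'],s['moment'],s['opening'])
c=cam('side','s3.png')
i=c['image'][240:420,240:460,::-1]; cv2.imwrite('pics/s3c.png',cv2.resize(i,None,fx=3,fy=3,interpolation=cv2.INTER_CUBIC))
E
```

```text
4.6 [ 472.92373841 -305.60004896  295.67198001] [ 0.45534297 -0.0814764  -0.1865165 ] [0.04074987 0.02847006 0.00985921] 0.21656334996847543
```

View pics/s3c.png

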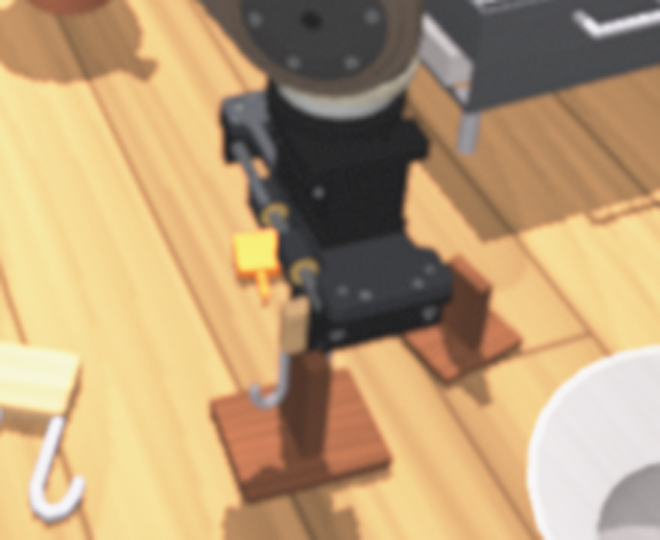

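The fingers are at the block but the opening is still 0.217, so they are probably still closing. I'll hold, then lift.

Request:
{"name": "apply_moves", "arguments": {
  "series": [
    [1,[0,0,0],0],
    [1,[0,0,0],0],
    [1,[0,0,0],0],
    [1,[0,0,0],0],
    [1,[0,0,0],0],
    [1,[0,0,0],0]
  ]
}}

```text
t: 5.4
eef_pos: [472.9, -305.6, 295.7]
tcp_rot: [1.252, 1.571, 1.215]
ft_force: [-0.2, 0.3, -0.6]
opening: 0.125
```

Request:
{"name": "apply_moves", "arguments": {
  "series": [
    [1,[-2,0,0],0],
    [1,[-4,0,0],0],
    [1,[-7,0,0],0],
    [1,[-10,0,0],0],
    [1,[-11,0,0],0],
    [1,[-11,0,0],0],
    [1,[-11,0,0],0]
  ]
}}

```text
t: 6.28
eef_pos: [472.8, -305.5, 404.5]
tcp_rot: [2.452, 1.569, 2.416]
ft_force: [0.7, 0.3, -1.1]
opening: 0.126
```

```bash
python3 - <<'E'
from h import *
s=monitor.state(); print(s['t'],s['eef_pos'],s['ft_force'],s['moment'],s['opening'],R.from_euler('xyz',s['tcp_rot']).as_matrix().round(4))
c=cam('wrist','w4.png'); a=cam('scene','a4.png'); b=cam('side','b4.png')
t=s['eef_pos']; P=t+np.array([0,0,-171])
for n,c,h in(('w',c,80),('a',a,60),('b',b,60)):
    u,v=map(int,proj(c,P-[0,0,20])); print(n,u,v)
    i=c['image'][max(0,v-h):v+h,max(0,u-h):u+h,::-1]; cv2.imwrite(f'pics/q{n}.png',cv2.resize(i,(400,400),interpolation=cv2.INTER_CUBIC) )
cv2.imwrite('pics/m4.png',np.hstack([cv2.imread('pics/qw.png'),cv2.imread('pics/qb.png')]))
E
```

```text
6.275 [ 472.83448857 -305.53606385  404.49675732] [ 0.65253485  0.28141522 -1.10095923] [-0.01539903  0.10308102  0.0244346 ] 0.12615392176666143 [[-0.0014  0.0367  0.9993]
 [ 0.0012  0.9993 -0.0367]
 [-1.      0.0012 -0.0014]]
w 321 301
a 211 239
b 348 304
```

View pics/m4.png

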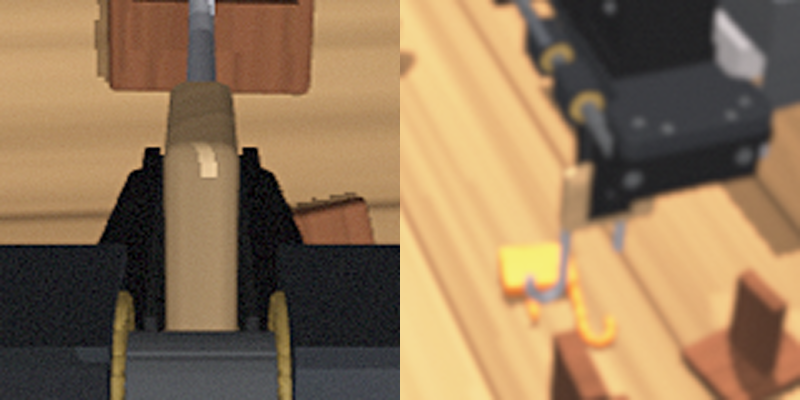

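Hook held upright and centred in the jaws. Next I'll go high past the tongue so the wrist camera sees the hole behind the hook.

Request:
{"name": "apply_moves", "arguments": {
  "series": [
    [1,[-2,3,1.5],0],
    [1,[-4,7,3.5],0],
    [1,[-4,11.5,5.8],0],
    [1,[-4,16,8],0],
    [1,[-4,20.5,10.3],0],
    [1,[-4,25,12.6],0],
    [1,[-4,29.5,14.9],0],
    [1,[-4,34,17.2],0],
    [1,[-4,37,18.6],0],
    [1,[-4,38.3,19.3],0],
    [1,[-4,38.3,19.3],0],
    [1,[-4,38.3,19.3],0],
    [1,[-4,38.3,19.3],0]
  ]
}}

```text
t: 8.05
eef_pos: [679.6, 68.9, 446.0]
tcp_rot: [-0.09, 1.571, -0.128]
ft_force: [0.1, -0.9, -0.2]
opening: 0.129
```

```bash
python3 - <<'E'
from h import *
s=monitor.state(); print(s['t'],s['eef_pos'],s['ft_force'],s['opening'],R.from_euler('xyz',s['tcp_rot']).as_matrix().round(4).tolist())
c=cam('wrist','w5.png'); b=cam('side','b5.png'); a=cam('scene','a5.png'); np.savez('v5.npz',w=c,a=a,b=b,allow_pickle=True)
i=c['image'][0:330,200:480,::-1]; u,v=map(int,proj(b,s['eef_pos']-[0,0,195])); j=b['image'][v-60:v+100,u-80:u+80,::-1]
cv2.imwrite('pics/m5.png',np.hstack([cv2.resize(i,(424,500)),cv2.resize(j,(375,500),interpolation=cv2.INTER_CUBIC)])); print(u,v,proj(c,(632,70,90)))
E
```

```text
8.05 [679.60458372  68.87907654 445.99837709] [ 0.09668088 -0.86511185 -0.22939001] 0.12852669727582464 [[0.0002, 0.0381, 0.9993], [-0.0, 0.9993, -0.0381], [-1.0, -0.0, 0.0002]]
363 174 [np.float64(320.8304040631391), np.float64(163.78482632811148)]
```

View pics/m5.png

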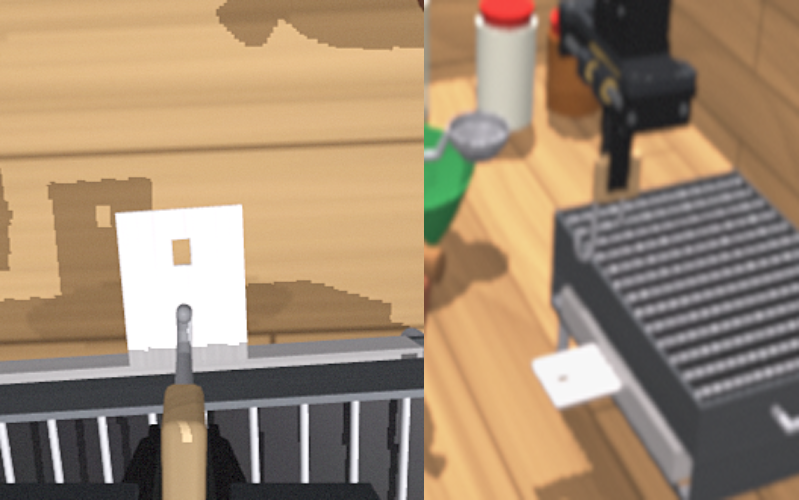

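The wrist view shows the tongue (white) with a clear hole at montage (181,252), i.e. about wrist pixel (320,166), and the hook's bend just below it. I'll measure these precisely.

```bash
python3 - <<'E'
from h import *
z=np.load('v5.npz',allow_pickle=True); c=z['w'].item(); a=z['a'].item(); b=z['b'].item()
g=cv2.cvtColor(c['image'],cv2.COLOR_RGB2HSV).astype(int)
m=((g[...,1]<40)&(g[...,2]>190)).astype(np.uint8); m[:120]=0;m[250:]=0;m[:,:260]=0;m[:,380:]=0
cs,h=cv2.findContours(m,cv2.RETR_CCOMP,cv2.CHAIN_APPROX_NONE)
for k,hh in zip(cs,h[0]):
    if cv2.contourArea(k)>40:
        r=cv2.minAreaRect(k); print('child' if hh[3]>=0 else 'outer',cv2.contourArea(k),[x for x in r])
        print([(p.tolist(),onz(c,*p,90).round(1)[:2].tolist()) for p in cv2.approxPolyDP(k,3,True)[:,0]], onz(c,*r[0],90))
o=max(cs,key=cv2.contourArea)[:,0]
# tongue side edges and front edge fit, in world
P=np.array([onz(c,*p,90)[:2] for p in o])
L=lambda s:np.polyfit(P[s][:,0],P[s][:,1],1)
for lo,hi in((25,45),(95,115)):
    s=(P[:,1]>lo)&(P[:,1]<hi)&(P[:,0]>618)&(P[:,0]<665); print('side',L(s),s.sum())
s=(P[:,0]<615)&(P[:,1]>42)&(P[:,1]<96); print('front',np.polyfit(P[s][:,1],P[s][:,0],1))
# hole: dark pixels
v,u=np.mgrid[:480,:640]; w=((g[...,1]>60))&(abs(u-320)<12)&(abs(v-166)<16); print('hole c',u[w].mean(),v[w].mean(),u[w].min(),u[w].max(),v[w].min(),v[w].max(),onz(c,u[w].mean(),v[w].mean(),89))
t=np.array([679.6,68.9,446]); 
print('expected bend bottom tip', proj(c,t+[-3.5-38,1,-171-29-35]), 'block front top edge',proj(c,t+[-23.5,0.7,-171-29+36]))
E
```

```text
outer 8317.0 [(316.30157470703125, 191.32492065429688), (108.22633361816406, 119.57917785644531), 86.42366790771484]
[([359, 135], [610.1, 102.0]), ([276, 141], [612.2, 34.0]), ([286, 241], [697.7, 36.8]), ([263, 243], [698.8, 16.5]), ([260, 249], [704.2, 13.4]), ([314, 245], [702.3, 61.3]), ([315, 206], [667.5, 63.6]), ([319, 200], [662.4, 67.3]), ([327, 204], [666.1, 74.0]), ([323, 219], [679.1, 70.1]), ([328, 244], [701.9, 73.6]), ([379, 241], [700.8, 118.5]), ([379, 236], [696.3, 118.5]), ([362, 236], [695.7, 103.6])] [654.86805484  65.28100848  90.        ]
child 219.5 [(319.5, 166.0), (18.0, 13.0), 90.0]
[([314, 157], [626.3, 64.6]), ([325, 158], [627.4, 73.6]), ([324, 175], [641.4, 72.3]), ([314, 174], [640.2, 64.0])] [633.77602486  68.82314449  90.        ]
side [ 0.02703057 17.4916999 ] 56
side [3.38617122e-02 8.11056154e+01] 56
front [-2.66953020e-02  6.12712135e+02]
hole c 319.3743016759777 165.7486033519553 314 325 158 174 [633.66656455  68.71803088  89.        ]
expected bend bottom tip [np.float64(320.8194669926722), np.float64(196.8617633931404)] block front top edge [np.float64(321.60813061945026), np.float64(275.34730681308884)]
```

```bash
python3 - <<'E'
from h import *
z=np.load('v5.npz',allow_pickle=True); c=z['w'].item()
im=c['image'].mean(2)
print([(v,int(im[v,316:327].mean())) for v in range(196,296,2)])
t=np.array([679.6,68.9,446])
for v in range(246,284,6): print(v,onz(c,321,v,282).round(1)-t,onz(c,321,v,246).round(1)[0]-t[0])
w4=cv2.imread('pics/w4.png').mean(2); print([(v,int(w4[v,316:327].mean())) for v in range(230,290,2)])
E
```

```text
[(196, 255), (198, 255), (200, 239), (202, 142), (204, 148), (206, 161), (208, 164), (210, 160), (212, 154), (214, 172), (216, 174), (218, 183), (220, 179), (222, 180), (224, 180), (226, 152), (228, 141), (230, 134), (232, 130), (234, 117), (236, 117), (238, 115), (240, 114), (242, 114), (244, 110), (246, 110), (248, 111), (250, 111), (252, 111), (254, 107), (256, 111), (258, 111), (260, 109), (262, 109), (264, 108), (266, 106), (268, 112), (270, 113), (272, 112), (274, 113), (276, 111), (278, 137), (280, 163), (282, 174), (284, 185), (286, 189), (288, 196), (290, 198), (292, 158), (294, 163)]
246 [ -35.4    0.9 -164. ] -24.300000000000068
252 [ -33.     0.8 -164. ] -21.300000000000068
258 [ -30.6    0.7 -164. ] -18.300000000000068
264 [ -28.2    0.6 -164. ] -15.200000000000045
270 [ -25.7    0.5 -164. ] -12.200000000000045
276 [ -23.2    0.5 -164. ] -9.100000000000023
282 [ -20.7    0.4 -164. ] -6.0
[(230, 103), (232, 98), (234, 87), (236, 86), (238, 86), (240, 87), (242, 85), (244, 86), (246, 87), (248, 85), (250, 86), (252, 85), (254, 83), (256, 88), (258, 86), (260, 84), (262, 84), (264, 86), (266, 83), (268, 89), (270, 89), (272, 88), (274, 88), (276, 86), (278, 111), (280, 135), (282, 147), (284, 156), (286, 160), (288, 162)]
```

Request:
{"name": "apply_moves", "arguments": {
  "series": [
    [1,[0,-0.27,-2.7],-0.034],
    [1,[0,-0.27,-5.69],-0.068],
    [1,[3,-0.27,-5.69],-0.068],
    [1,[7,-0.27,-5.69],-0.068],
    [1,[10,-0.27,-5.69],-0.068],
    [1,[11.6,-0.27,-5.69],-0.068],
    [1,[11.6,-0.27,-5.69],-0.068],
    [1,[11.6,-0.27,-5.69],-0.068]
  ]
}}

```text
t: 9.2
eef_pos: [623.2, 69.4, 330.9]
tcp_rot: [0.008, 1.569, 0.039]
ft_force: [0.2, 0.6, -1.2]
opening: 0.125
```

```bash
python3 - <<'E'
from h import *
s=monitor.state(); print(s['t'],s['eef_pos'],s['ft_force'],s['opening'],R.from_euler('xyz',s['tcp_rot']).as_matrix().round(4).tolist())
b=cam('side','b6.png'); a=cam('scene','a6.png'); c=cam('wrist','w6.png')
print([onz(a,*p,165).round() for p in((411,160),(398,200),(405,173),(382,185),(428,185))])
i=b['image'][185:265,305:405,::-1]; j=a['image'][220:300,335:415,::-1]
cv2.imwrite('pics/m6.png',np.hstack([cv2.resize(i,(500,400),interpolation=cv2.INTER_CUBIC),cv2.resize(j,(300,400),interpolation=cv2.INTER_CUBIC)]))
E
```

```text
9.2 [623.17293815  69.42014131 330.94542582] [ 0.23597793  0.61323116 -1.18469545] 0.12487717110075966 [[0.0018, -0.0312, 0.9995], [0.0001, 0.9995, 0.0312], [-1.0, 0.0, 0.0018]]
[array([423., 312., 165.]), array([542., 186., 165.]), array([461., 264., 165.]), array([471., 180., 165.]), array([534., 291., 165.])]
```

View pics/m6.png

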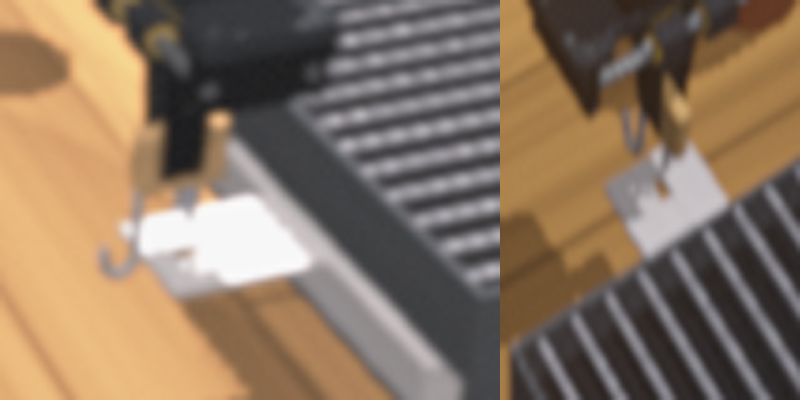

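The side view shows the leg tip just above the hole (tip at about px (342.6,228), hole (342,235)). In the scene view the tip, at about (378,256), adjoins the hole. I'll check these numerically against the projections.

```bash
python3 - <<'E'
from h import *
P=[]
for k in range(6):
    s=monitor.state(); P.append(s['eef_pos']); b=cams.read_camera('side')
a=cams.read_camera('scene')
print(np.array(P).round(2).tolist())
t=np.mean(P,0); yaw=.031
tip=t+[11,.3,-224.7]; hole=np.array([633.7,68.7,90]); print('tip',tip)
print('side tip',proj(b,tip),'hole',proj(b,hole),'scene tip',proj(a,tip),'hole',proj(a,hole))
gb=b['image'].mean(2); ga=a['image'].mean(2)
print('side rows 222-240, cols 330-356'); print(gb[222:241,332:356].astype(int))
print('scene rows 244-266, cols 368-390'); print(ga[244:266,368:390].astype(int))
E
```

```text
[[623.01, 69.46, 330.83], [622.97, 69.46, 330.66], [622.92, 69.47, 330.46], [622.9, 69.45, 330.28], [622.92, 69.45, 330.11], [622.92, 69.46, 330.0]]
tip [633.93926884  69.7571628  105.68925074]
side tip [np.float64(342.1833638030334), np.float64(228.90317208111696)] hole [np.float64(341.9169347512044), np.float64(234.25941879207417)] scene tip [np.float64(378.55114846903933), np.float64(253.5625185851855)] hole [np.float64(377.75902701491583), np.float64(257.3890068308722)]
side rows 222-240, cols 330-356
[[131 131 129 125 121 119 123 126 124 122 125 128 135 144 140 124 123 131
  137 139 141 141 145 153]
 [134 134 134 134 132 137 146 145 135 131 130 133 143 163 162 142 126 129
  140 149 158 167 175 173]
 [138 141 146 148 147 149 155 154 142 136 134 135 148 175 185 179 163 162
  178 201 216 225 231 226]
 [143 149 158 161 159 156 157 154 147 140 138 146 173 205 221 226 226 228
  237 244 246 247 248 247]
 [147 155 167 170 171 172 175 176 176 165 153 172 219 240 246 247 247 247
  248 248 248 248 248 248]
 [149 169 188 200 207 215 222 229 231 217 186 208 241 248 248 247 247 247
  247 247 
[... 2710 characters left out ...]
8 131 158 182 194 196 196 196
  195 196 196 197]
 [135 134 134 136 148 168 178 182 180 164 152 159 174 186 193 195 197 196
  196 196 196 197]
 [135 135 134 137 155 179 191 194 192 186 180 184 191 193 194 195 196 197
  196 197 197 197]
 [135 135 133 136 152 178 192 196 196 195 194 196 197 196 195 195 196 197
  197 198 198 198]
 [131 134 136 141 160 182 193 196 196 197 197 198 198 197 196 196 196 197
  199 199 198 195]
 [131 145 151 160 177 191 196 196 196 196 198 198 198 198 198 197 197 196
  195 194 189 176]
 [138 163 177 184 192 196 197 196 196 196 197 198 199 199 199 198 194 188
  180 173 160 140]
 [137 166 186 195 197 198 197 197 197 197 197 199 199 199 196 190 179 166
  148 132 119 113]]
```

Request:
{"name": "apply_moves", "arguments": {
  "series": [
    [1,[0,-0.09,0],0],
    [1,[0.6,-0.09,0],0],
    [1,[1.1,-0.09,0],0],
    [1,[1.4,-0.09,0],0],
    [1,[1.6,-0.09,0],0],
    [1,[1.7,-0.09,0],0],
    [1,[1.8,-0.09,0],0],
    [1,[1.8,-0.09,0],0],
    [1,[1.8,-0.09,0],0]
  ]
}}

```text
t: 10.82
eef_pos: [622.9, 68.5, 311.8]
tcp_rot: [0.515, 1.571, 0.546]
ft_force: [0.4, 0.4, -0.8]
opening: 0.12
```

Tip is at about z 87 and there is no contact force, so it seems to be entering the hole. Continuing gently.

Request:
{"name": "apply_moves", "arguments": {
  "series": [
    [1,[0.2,0,0],0],
    [1,[0.4,0,0],0],
    [1,[0.6,0,0],0],
    [1,[0.6,0,0],0],
    [1,[0.6,0,0],0]
  ]
}}

```text
t: 11.45
eef_pos: [623.0, 68.5, 305.7]
tcp_rot: [1.098, 1.571, 1.129]
ft_force: [1.0, -0.6, -1.6]
opening: 0.125
```

```bash
python3 - <<'E'
from h import *
F=[]
for k in range(4):
    b=cams.read_camera('side'); s=monitor.state(); F.append(s['ft_force'])
print(s['eef_pos'],np.mean(F,0),s['moment'],s['opening'])
a=cams.read_camera('scene'); t=s['eef_pos']
i=b['image'][185:265,305:405,::-1]; j=a['image'][220:300,335:415,::-1]
cv2.imwrite('pics/m7.png',np.hstack([cv2.resize(i,(500,400),interpolation=cv2.INTER_CUBIC),cv2.resize(j,(300,400),interpolation=cv2.INTER_CUBIC)]))
E
```

```text
[622.95836926  68.569641   305.79866824] [-0.4162591   0.11905772 -0.4349375 ] [ 0.02276863  0.05243463 -0.06273454] 0.12402173386599696
```

View pics/m7.png

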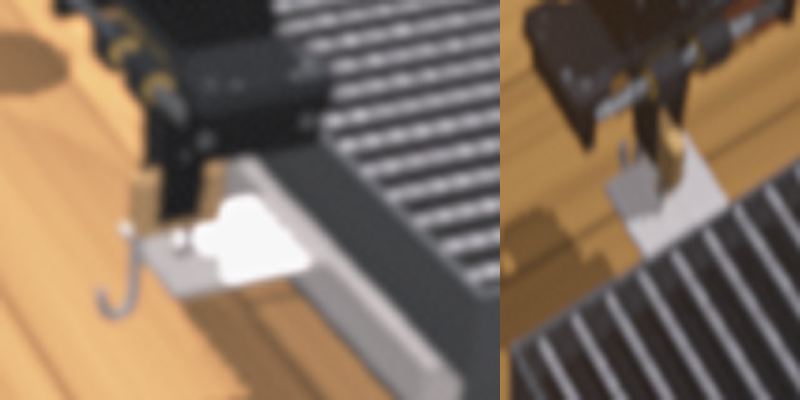

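The leg is entering the hole (side crop (180,245)), with the shank ahead of the tongue. I'll lower until the grip is about 1.5 mm above the tongue.

Request:
{"name": "apply_moves", "arguments": {
  "series": [
    [1,[0.3,0,0],0],
    [1,[0.6,0,0],0],
    [1,[0.8,0,0],0],
    [1,[1.0,0,0],0],
    [1,[1.15,0,0],0],
    [1,[1.25,0,0],0],
    [1,[1.35,0,0],0],
    [1,[1.35,0,0],0],
    [1,[1.35,0,0],0],
    [1,[1.35,0,0],0]
  ]
}}

```text
t: 12.95
eef_pos: [623.0, 68.6, 292.3]
tcp_rot: [0.421, 1.571, 0.452]
ft_force: [0.1, -0.2, -0.5]
opening: 0.126
```

```bash
cat > st.py <<'E'
from h import *
F=[];M=[]
for k in range(6):
    b=cams.read_camera('side'); s=monitor.state(); F.append(s['ft_force']);M.append(s['moment'])
print(s['t'],s['eef_pos'].round(2),'F',np.mean(F,0).round(2),'M',np.mean(M,0).round(3),s['opening'])
E
python3 st.py
```

```text
13.25 [622.96  68.54 292.23] F [-0.18 -0.07 -0.84] M [ 0.034  0.028 -0.016] 0.12688272199222392
```

Request:
{"name": "apply_moves", "arguments": {
  "series": [
    [1,[0,0,-0.2],0],
    [1,[0,0,-0.4],0],
    [1,[0,0,-0.7],0],
    [1,[0,0,-1.0],0],
    [1,[0,0,-1.3],0],
    [1,[0,0,-1.6],0],
    [1,[0,0,-2.0],0],
    [1,[0,0,-2.4],0]
  ]
}}

```text
t: 14.25
eef_pos: [598.7, 67.8, 292.3]
tcp_rot: [0.501, 1.571, 0.533]
ft_force: [4.0, 0.7, -2.1]
opening: 0.123
```

```bash
python3 st.py
```

```text
14.55 [598.74  67.8  292.15] F [ 1.26  0.35 -1.14] M [ 0.117 -0.254  0.012] 0.12219260466612909
```

About 4 N while moving, so the tray is sliding. Continuing.

Request:
{"name": "apply_moves", "arguments": {
  "series": [
    [1,[0,0,-0.3],0],
    [1,[0,0,-0.8],0],
    [1,[0,0,-1.3],0],
    [1,[0,0,-1.8],0],
    [1,[0,0,-2.3],0],
    [1,[0,0,-2.8],0],
    [1,[0,0,-3.3],0],
    [1,[0,0,-3.8],0],
    [1,[0,0,-4.3],0],
    [1,[0,0,-4.8],0],
    [1,[0,0,-5.3],0],
    [1,[0,0,-5.8],0],
    [1,[0,0,-6.3],0],
    [1,[0,0,-6.7],0],
    [1,[0,0,-7.0],0],
    [1,[0,0,-7.2],0],
    [1,[0,0,-7.2],0]
  ]
}}

```text
t: 16.68
eef_pos: [526.8, 65.6, 292.2]
tcp_rot: [2.994, 1.57, 3.025]
ft_force: [2.3, 1.0, -1.2]
opening: 0.124
```

```bash
python3 st.py; python3 - <<'E'
from h import *
b=cams.read_camera('side');a=cams.read_camera('scene')
i=b['image'][185:285,265:390,::-1]; j=a['image'][200:300,315:390,::-1]
cv2.imwrite('pics/m8.png',np.hstack([cv2.resize(i,(500,400),interpolation=cv2.INTER_CUBIC),cv2.resize(j,(300,400),interpolation=cv2.INTER_CUBIC)]))
E
```

```text
16.975 [526.92  65.51 292.18] F [ 1.83  1.25 -0.24] M [ 0.269 -0.402  0.   ] 0.12743547515077383
```

View pics/m8.png

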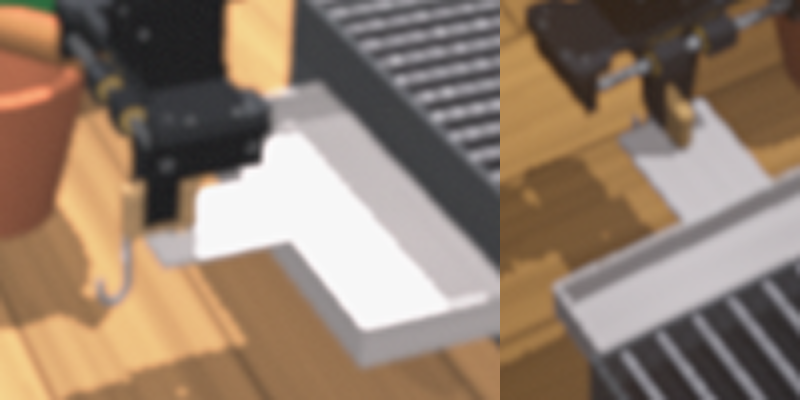

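The tray follows and the hook stays upright. Now small steps to the stop.

Request:
{"name": "apply_moves", "arguments": {
  "series": [
    [1,[0,0,-0.2],0],
    [1,[0,0,-0.4],0],
    [1,[0,0,-0.6],0],
    [1,[0,0,-0.8],0],
    [1,[0,0,-0.9],0]
  ]
}}

```text
t: 17.7
eef_pos: [517.9, 65.3, 292.3]
tcp_rot: [0.69, 1.571, 0.721]
ft_force: [3.9, 0.6, -2.6]
opening: 0.124
```

Request:
{"name": "apply_moves", "arguments": {
  "series": [
    [1,[0,0,-0.1],0],
    [1,[0,0,-0.2],0],
    [1,[0,0,-0.3],0]
  ]
}}

```text
t: 18.08
eef_pos: [514.9, 65.2, 292.3]
tcp_rot: [0.801, 1.571, 0.832]
ft_force: [4.5, 1.4, -0.9]
opening: 0.125
```

Request:
{"name": "apply_moves", "arguments": {
  "series": [
    [1,[0,0,-0.1],0],
    [1,[0,0,-0.2],0],
    [1,[0,0,-0.3],0]
  ]
}}

```text
t: 18.45
eef_pos: [511.9, 65.1, 292.2]
tcp_rot: [1.054, 1.571, 1.086]
ft_force: [3.4, 1.9, -2.0]
opening: 0.123
```

Request:
{"name": "apply_moves", "arguments": {
  "series": [
    [1,[0,0,-0.1],0],
    [1,[0,0,-0.2],0]
  ]
}}

```text
t: 18.7
eef_pos: [509.9, 65.0, 292.2]
tcp_rot: [0.896, 1.571, 0.927]
ft_force: [3.2, 1.9, -1.2]
opening: 0.125
```

Request:
{"name": "apply_moves", "arguments": {
  "series": [
    [1,[0,0,-0.1],0],
    [1,[0,0,-0.2],0]
  ]
}}

```text
t: 18.95
eef_pos: [508.6, 64.9, 292.4]
tcp_rot: [0.026, 1.568, 0.057]
ft_force: [10.5, 1.9, -5.8]
opening: 0.123
```

Request:
{"name": "apply_moves", "arguments": {
  "series": [
    [1,[0,0,-0.1],0],
    [1,[0,0,-0.15],0]
  ]
}}

```text
t: 19.2
eef_pos: [507.8, 64.9, 292.5]
tcp_rot: [0.015, 1.565, 0.046]
ft_force: [14.1, 3.1, -8.9]
opening: 0.127
```

Request:
{"name": "apply_moves", "arguments": {
  "series": [
    [1,[0,0,-0.1],0],
    [1,[0,0,-0.1],0]
  ]
}}

```text
t: 19.45
eef_pos: [507.1, 64.9, 292.7]
tcp_rot: [-0.0, 1.564, 0.031]
ft_force: [15.3, 2.0, -7.0]
opening: 0.122
```

```bash
python3 - <<'E'
from h import *
b=cams.read_camera('side');a=cams.read_camera('scene'); s=monitor.state(); print(s['t'],s['eef_pos'],s['ft_force'],s['moment'])
# tongue front corners
for c,bx in((a,(315,200,390,300)),(b,(265,185,390,285))):
    g=cv2.cvtColor(c['image'],cv2.COLOR_RGB2HSV).astype(int)
    x0,y0,x1,y1=bx; m=np.zeros((480,640),np.uint8); m[y0:y1,x0:x1]=((g[...,1]<50)&(g[...,2]>110))[y0:y1,x0:x1]
    k=max(cv2.findContours(m,0,1)[0],key=cv2.contourArea)
    print([(p.tolist(),onz(c,*p,90).round(1)[:2].tolist()) for p in cv2.approxPolyDP(k,2,True)[:,0]])
E
```

```text
19.55 [507.06850023  64.88637669 292.72693237] [15.55452523  1.28718797 -5.6023773 ] [ 0.45200017 -2.93737959  0.00935654]
[([346, 227], [500.0, 49.6]), ([342, 231], [507.4, 32.6]), ([356, 251], [587.3, 30.0]), ([326, 266], [592.2, -63.3]), ([327, 272], [610.4, -70.2]), ([339, 288], [668.5, -67.6]), ([353, 282], [669.8, -27.9]), ([366, 299], [728.9, -25.9]), ([354, 282], [671.0, -25.7]), ([362, 277], [667.6, -0.2]), ([380, 299], [745.5, 3.9]), ([364, 278], [672.7, 2.6]), ([371, 273], [668.1, 26.4]), ([389, 297], [751.4, 26.3]), ([372, 273], [669.3, 28.6]), ([380, 269], [668.6, 53.3]), ([389, 281], [711.3, 52.7]), ([380, 269], [668.6, 53.3]), ([389, 266], [671.8, 78.8]), ([389, 236], [586.0, 135.3]), ([379, 241], [587.8, 101.9]), ([362, 221], [502.4, 100.0]), ([358, 232], [532.2, 69.1])]
[([295, 245], [503.5, 61.9]), ([299, 252], [503.0, 30.3]), ([326, 248], [571.5, 24.6]), ([348, 277], [575.4, -97.9]), ([389, 268], [679.7, -98.9]), ([389, 252], [710.9, -41.7]), ([345, 206], [701.6, 201.1]), ([322, 210], [631.0, 201.1]), ([325, 213], [632.7, 183.0]), ([322, 226], [599.8, 122.6]), ([307, 235], [547.3, 94.7]), ([305, 244], [528.5, 57.9])]
```

Stop reached: force rose from 4 to 15 N at TCP x of about 508, and the tongue front moved about 109 mm. I'll ease back within the hole's slack.

Request:
{"name": "apply_moves", "arguments": {
  "series": [
    [1,[0,0,0.15],0],
    [1,[0,0,0.3],0],
    [1,[0,0,0.45],0],
    [1,[0,0,0.45],0]
  ]
}}

```text
t: 20.05
eef_pos: [509.7, 65.0, 292.1]
tcp_rot: [3.108, 1.569, 3.139]
ft_force: [0.5, -0.2, -0.4]
opening: 0.126
```

```bash
python3 st.py
```

```text
20.35 [509.79  65.03 292.13] F [-0.11 -0.36 -0.6 ] M [ 0.032 -0.046  0.009] 0.12579553124859275
```

Request:
{"name": "apply_moves", "arguments": {
  "series": [
    [1,[0.05,0,0],0],
    [1,[0.1,0,0],0],
    [1,[0.1,0,0],0],
    [1,[0.1,0,0],0]
  ]
}}

```text
t: 20.85
eef_pos: [510.0, 65.0, 291.2]
tcp_rot: [1.103, 1.571, 1.134]
ft_force: [1.0, -0.4, -1.3]
opening: 0.125
```

```bash
python3 st.py
```

```text
21.15 [510.    65.03 291.23] F [ 0.09 -0.11 -0.85] M [0.046 0.012 0.001] 0.12686010543906176
```

Request:
{"name": "apply_moves", "arguments": {
  "series": [
    [1,[0.05,0,0],0],
    [1,[0.1,0,0],0],
    [1,[0.1,0,0],0],
    [1,[0.1,0,0],0]
  ]
}}

```text
t: 21.65
eef_pos: [510.0, 65.0, 290.5]
tcp_rot: [0.14, 1.57, 0.172]
ft_force: [-1.3, -0.2, 5.7]
opening: 0.123
```

```bash
python3 st.py
```

```text
21.95 [509.98  65.01 290.54] F [-1.38 -0.36  5.84] M [ 0.015  0.355 -0.03 ] 0.12245097119565068
```

The grip rests on the tongue (about 6.5 N). I'll ease slightly, release partially, then rise.

Request:
{"name": "apply_moves", "arguments": {
  "series": [
    [1,[-0.04,0,0],0],
    [1,[-0.04,0,0],0],
    [0.6,[-0.04,0,0],0],
    [0.2,[-0.04,0,0],0],
    [0.2,[-0.04,0,0],0],
    [0.2,[-0.04,0,0],0],
    [0.2,[-0.04,0,0],0],
    [0.2,[-0.04,0,0],0],
    [0.2,[-0.04,0,0],0],
    [0.2,[-0.04,0,0],0]
  ]
}}

```text
t: 23.2
eef_pos: [510.0, 65.0, 290.6]
tcp_rot: [1.181, 1.571, 1.213]
ft_force: [-0.0, 0.6, -0.4]
opening: 0.397
```

```bash
python3 st.py
```

```text
23.5 [510.01  65.03 290.64] F [ 0.11  0.48 -0.22] M [ 0.026  0.004 -0.002] 0.39954984987935194
```

Released, and forces are zero. Rising straight up slowly.

Request:
{"name": "apply_moves", "arguments": {
  "series": [
    [0.2,[-0.5,0,0],0],
    [0.2,[-1.5,0,0],0],
    [0.2,[-3,0,0],0],
    [0.2,[-5,0,0],0],
    [0.2,[-8,0,0],0],
    [0.2,[-12,0,0],0],
    [0.2,[-15,0,0],0],
    [0.2,[-15,0,0],0],
    [0.2,[-15,0,0],0],
    [0.2,[-15,0,0],0]
  ]
}}

```text
t: 24.75
eef_pos: [509.9, 65.0, 439.9]
tcp_rot: [3.073, 1.569, 3.105]
ft_force: [-0.3, 0.4, 0.1]
opening: 0.402
```

```bash
python3 st.py; python3 - <<'E'
from h import *
b=cams.read_camera('side');a=cams.read_camera('scene'); w=cams.read_camera('wrist')
i=b['image'][185:285,265:365,::-1]; j=a['image'][190:290,305:405,::-1]; k=w['image'][120:400,180:460,::-1]
q=lambda x:cv2.resize(x,(266,400),interpolation=cv2.INTER_CUBIC)
r=lambda x:cv2.resize(x,(266,266),interpolation=cv2.INTER_CUBIC)
cv2.imwrite('pics/m9.png',np.hstack([r(i),r(j),r(k)]))
for c,bx in((a,(315,200,390,300)),(b,(265,185,390,285))):
    g=cv2.cvtColor(c['image'],cv2.COLOR_RGB2HSV).astype(int)
    x0,y0,x1,y1=bx; m=np.zeros((480,640),np.uint8); m[y0:y1,x0:x1]=((g[...,1]<50)&(g[...,2]>150))[y0:y1,x0:x1]
    kk=max(cv2.findContours(m,0,1)[0],key=cv2.contourArea)
    P=np.array([onz(c,*p,90)[:2] for p in kk[:,0]]); print('front x',np.sort(P[:,0])[:6].round(1))
E
```

```text
25.05 [510.08  64.99 440.32] F [ 0.29 -0.13 -0.12] M [0.037 0.003 0.008] 0.40276668386003917
front x [499.6 501.  501.5 502.3 502.4 503.7]
front x [501.6 502.1 502.6 503.  503.  503.5]
```

View pics/m9.png

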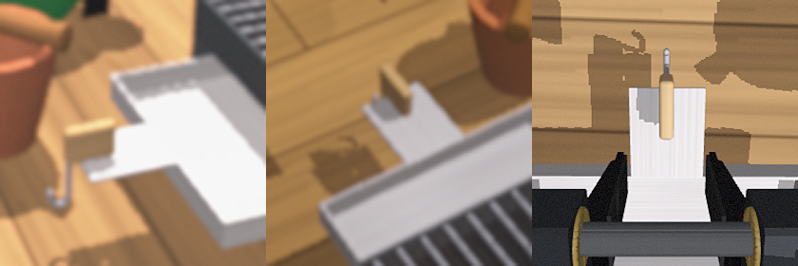

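All three views show the grip standing upright and flat on the tongue, with the shank hanging in front and the tray fully out. Handing in.

```bash
python3 -c "
from h import *
print(job.job_done(), monitor.state()['t'])"
```

```text
the job is handed in; nothing more can be done
the job is handed in; nothing more can be done
```

I took the pale hook off its stand by the grip and passed its short leg down through the tongue's hole. I then drew the tray out to its stop, set the grip down on the tongue, released it, rose clear and handed the job in. The hand-in returned no verdict.

- **Forces:** Insertion showed no contact force. The tray slid at about 4 N, the force rose to about 15 N at the stop, and setting the grip down pressed about 6 N. I eased off after each.
- **Tray:** Its tongue front moved about 109 mm, from x ≈ 611 to ≈ 502 mm. It physically met the stop, so it should be within the 5 mm allowed.
- **Hook:** In the last pictures it stands upright with its grip flat on the tongue. The wrist force reads about zero with the gripper 150 mm above its release height.
- **Disagreements:** My estimates of the hook's position along the jaws differed by up to about 3 mm between views. I used a middle value, and the leg went in on the first try.
- **Not checked:** I did not measure whether the other things moved.

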